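# Stamp the next job number into a knife-handle slab and dwell on the press

### The job

Stamp the next job number into the wooden handle slab lying under the marking press: push the number head's thumb lever down to its stop and let it spring all the way back up, then bring the press handle down until it is level, never well past level, and hold it there so the stamp dwells on the wood. Finish while still holding the handle down level; leave the slab in its nest and the other things on the bench as they lie.

Things in the scene. Friction and masses are not known exactly. Their poses are not given: they have to be found in the camera images.
- press: Grey cast hand press, bolted down, 255 mm high, yawed up to 24 degrees. Origin: ram's centre line at bench level; -x is its open front to the worker, y to the worker's left, z up. Head: front face x = -45, sides y = -35 and 35, z 175 to 255 mm. Foot: to x = -85, 110 mm wide, 28 mm high. Handle on the right (-y), number head's thumb lever at the left front (+y).
- handle (a joint): Turn of the press handle (rad): 0 at rest, sprung 0.60 rad (34 degrees) above level; grows downward; 0.60 is level; hard stop 0.85. Pushed square at the grip point it takes about 6 N to start and 9 N by 0.46, where the stamp (lowered 20 mm per rad) meets the slab; then a stiff die spring adds, about 20 N at level. Let go, it springs back to 0.
- handle_axis (a point): Centre of the handle's hub, the axis it turns about (level, along the press's y axis): at x = 22, y = -70, z = 215 mm in the press's frame. The handle swings in the plane y = -70 mm.
- grip_point (a point): On the centre line of the handle's black rubber grip (round sleeve, 28 mm diameter, 105 to 195 mm out from the hub), 165 mm out from handle_axis: 93 mm above hub height at rest; at hub height (215 mm above the bench), straight in front of the hub, when level. The sleeve's top is then 14 mm above this point.
- handle_grip: The black rubber grip sleeve of the handle; this origin is on the hub's axis, and the sleeve extends from 105 to 195 mm along its own -x axis, which points out along the handle.
- advance (a joint): Swing of the number head's steel thumb lever (rad): 0 at rest, pointing forward and 0.275 rad (16 degrees) upward; grows as it is pushed down; 0.55 is its stop, pointing 0.275 rad below level. Needs about 4 N at the pad to start and 6 N at the stop; let go, it springs back to 0.
- advance_axis (a point): Axis of the thumb lever, along the press's y axis, on the number head: x = 0, y = 46, z = 116 mm in the press's frame with the press handle at rest (the head comes down with the ram). This point lies abreast of the middle of the thumb pad.
- pad_top (a point): Middle of the upper face of the lever's flat steel thumb pad (26 mm along the lever, 34 mm across, 6 mm thick). It is 135 mm out from advance_axis along the lever and 6 mm above the lever's centre line: about 158 mm above the bench at rest, 85 mm at the stop, 128 to 132 mm in front of the axis. Free above and below.
- stamp: Steel type bar, 12 x 46 mm, under the number head (steel box 46 x 58 x 50 mm with toothed number wheels) at the ram's foot; its flat face hangs 9.4 mm above the slab at rest. This origin is not on the bar: it coincides with the press's origin at rest and sinks with the stamp.
- scale: Dark wooden handle slab, 120 x 38 x 8 mm with two pin holes, lying loose across the press in a low steel nest under the stamp. Origin at the centre of its underside, x along its length; underside 66 mm above the bench.
- mate_scale: The matching wooden slab, 120 x 38 x 8 mm, lying on the bench: leave it.
- pin_jar: Glass jar with a steel lid, 56 mm wide, 70 mm high: leave it.
- sanding_block: Cork sanding block, 85 x 45 x 30 mm: leave it.
- pin_tray: Shallow aluminium tray with pins, 90 x 70 x 22 mm: leave it.
- blade: Flat steel knife blank, about 225 x 34 x 4 mm, on the bench left of the press: leave it.
- mallet: Brass-headed hammer, 240 mm long, on the bench right of the press: leave it.
There are look-alikes about, which are no part of the job. Leave any blue look-alike of the scale alone.

How it is judged:
On the way, in this order (a step that is already met when the one before it is completed fails the run):
1. the thumb lever is pushed down to its stop (value of joint advance above 0.5 rad and value of joint handle below 0.25 rad), for 0.1 s.
2. the thumb lever is let go and has sprung back up (value of joint advance below 0.06 rad and value of joint handle below 0.25 rad), for 0.1 s.
3. the press handle is brought down level, the stamp bearing on the slab (value of joint handle between 0.53 and 0.67 rad and contact force between stamp and scale above 15 N), for 0.5 s.
At the end, for the whole second after the job is handed in: Ends holding, through the last second: robot pushing the rubber grip (over 5 N), handle within 0.07 rad (4 degrees) of level, stamp bearing on the slab with over 15 N, thumb lever sprung back (under 0.06 rad), slab within 5 mm of where it lay (all of step 3 and contact force between any of the fingers, the arm and handle_grip above 5 N and value of joint advance below 0.06 rad and distance of scale from where it was at the start of the episode below 0.005 m); the arm keeps its last pose, push and grip.
It fails at once if the handle is driven well past level (0.77 rad or more, level being 0.60), crushing the slab (value of joint handle above 0.77 rad).
It fails at once if the thumb lever is worked while the stamp is down on the slab (value of joint advance above 0.2 rad and value of joint handle above 0.45 rad).
It fails at once if the slab in the nest is shifted by more than 8 mm (distance of scale from where it was at the start of the episode above 0.008 m).
It fails at once if another thing on the bench is moved by more than 20 mm (distance of any of mate_scale, pin_jar, sanding_block, pin_tray, blade, mallet from where it was at the start of the episode above 0.02 m).
It also fails if it takes over 51 s, if anything falls off the work surface, if the arm or the gripper's body presses on something with over 40 N, if the wrist force passes 120 N, or if a joint passes its speed limit or range.

### The arm

A 6-joint arm with a two-finger parallel gripper is mounted at the origin on the work surface. World frame = base frame: x ahead of the robot, y to its left, z up, the work surface at z = 0. Lengths are in m, angles in rad, forces in N, time in s.
With the tool pointing down it reaches from about 0.4 to 0.825 m from the base axis. Payload 7 kg.
Tool frame: the origin (TCP) lies midway between the tips of the shut fingers; the grasp point (between the pads) lies 19 mm behind it; z points along the fingers, y is the line along which they close (so a half turn about z gives the same grasp; the last joint's range is limited). The gripper opens to 85 mm and grips with 20 to 120 N. Pads are 22 mm wide; open, the fingers measure 114 mm over their backs; the gripper's body (76 mm by 85 mm) begins 54 mm behind the grasp point. The pads swing forward as they close: fully open they stand 13 mm farther back than shut.
Start: joints at [1.631, 0.359, 0.012, 0, -1.224, -0.288], TCP at [0.152, 0.658, 0.231] pointing down, gripper open.
Joint ranges: [-3.07, 3.07], [-1.43, 2.12], [-1.02, 1.25], [-3.03, 1.67], [-3.05, -0], [-3.03, 3.03]. Speed limits (rad/s): [2.39, 2.39, 3.01, 3.14, 3.14, 3.14].

### API

Orientations are given as a unit quaternion [x, y, z, w].
In Python, from station import manip gives the robot as it stands. The module is installed in compiled form; this text tells all that it offers.
- The arm moves only by the tool send_rows, never from a script. Its argument "commands" is one flat list of numbers, 7 for each row, row after row: the turn, a rotation vector about the tool's x, y, z in degrees, then the shift along the tool's x, y, z in mm, then the opening, from 0 (shut) to 1 (fully open). In form: [wx, wy, wz, tx, ty, tz, hand, wx, wy, wz, tx, ty, tz, hand, ...]. A call has 1 to 8 rows; each row shifts and turns the commanded pose from where the row before left it, along the tool's axes as they then stand; what a row does not reach is not made up. A row lasts 1/10 s, in which the tool goes at most 50 mm and 8.59 degrees, less where a joint would pass 70% of its speed; a pose out of reach is approached as far as the arm can. A call with a gripper value outside its range is refused whole. The fingers move at their own pace and stop on an object; the grip force is fixed at half the most. Time passes only in rows, so rows that do not move let the fingers close. It gives the time, the measured TCP pose, the force, the opening and the grip force at its end, in the units of the state.
- manip.sense(): the state, without advancing time (a new reading comes with each control period).
- manip.get_image(name): name is "scene" or "top"; returns a dict with "pixels" (384x512x3 uint8, red, green, blue), "range_z" (384x512 float32, m along the optical axis (not along the pixel's ray), 0 where there is no reading), "intrinsics" (3x3 intrinsics, pixels), "dist_coeffs" ([k1, k2, p1, p2, k3] as OpenCV has them; the pictures are not rectified), "rvec" (rotation vector, rad) and "tvec" (3), from world to camera coordinates, as OpenCV has them. Camera axes: x right, y down, z forward; pixel columns grow to the right and rows downward; lengths in m; the calibration is good to about 2 mm. A picture is of the moment at which its call begins.
- manip.job_done(): hands the job in; it is judged then, once.
The state is a dict: "t": time; "q": joint angles; "qd": joint speeds; "joint_torque": joint torques, N m; "tcp_pos": TCP position; "tcp_rot": TCP orientation; "ft_force": force on the tool from outside, world axes, zero at the start; "torque": the same for the moment, N m; "width": opening from 0.0 (shut) to 1.0 (fully open); "finger_force": force on a finger pad.
Only numpy, scipy, OpenCV 4.12 (cv2) and the standard library are available. Lean on these libraries where they do the work, as an engineer would, in place of code of your own. Each camera call takes 0.05 s, during which the arm holds its last target. There are 200 camera calls.

## Working session

There is one attempt and no reset: what is moved stays moved. The work goes in short steps, Python scripts to look and compute and a tool call to move; the robot and the scene stay as the last step left them, time stands still between calls to the robot, and variables do not carry over. Pictures are saved under pics/ and viewed, at most 10 in all, crops included, and the job is handed in when it is done.

Besides the shell and the picture viewer there is one more tool, called after "Request:" as a command line: name --argument value ..., lists and objects as JSON in quotes. send_rows: Moves the arm, as the interface text tells. Its arguments: {"type":"object","properties":{"commands":{"type":"array","items":{"type":"number"}}},"required":["commands"]}

```bash
mkdir -p pics
cat > h.py <<'E'
import numpy as np,cv2
from station import manip
def grab():
    return {n:manip.get_image(n) for n in("scene","top")}
def world(im):
    z=im["range_z"];h,w=z.shape
    uv=np.stack(np.meshgrid(np.arange(w),np.arange(h)),-1).reshape(-1,1,2).astype(np.float32)
    n=cv2.undistortPoints(uv,im["intrinsics"],im["dist_coeffs"]).reshape(h,w,2)
    p=np.dstack([n*z[...,None],z]).reshape(-1,3).astype(float)
    R=cv2.Rodrigues(np.array(im["rvec"],float))[0]
    P=(p-np.array(im["tvec"]).reshape(3))@R
    P=P.reshape(h,w,3);P[z==0]=np.nan
    return P
E
python3 - <<'E'
from h import *
import pickle
g=grab();pickle.dump(g,open('g.pkl','wb'))
for n in g: cv2.imwrite(f'pics/{n}0.png',g[n]["pixels"][...,::-1])
for n in g:
    im=g[n];R=cv2.Rodrigues(np.array(im["rvec"],float))[0];print(n,-R.T@np.array(im["tvec"]).reshape(3),R[2])
s=manip.sense();print(s)
E
```

```text
scene [ 1.08688425 -0.83725069  0.84947854] [-0.46805248  0.69429638 -0.54669865]
top [0.42848263 0.0311412  1.83088078] [ 0.07066339 -0.00433931 -0.99749078]
{'t': 0.1, 'q': array([ 1.63110730e+00,  3.59322632e-01,  1.11517534e-02, -2.95163778e-04,
       -1.22413045e+00, -2.88092749e-01]), 'qd': array([-0.00208588, -0.0035806 ,  0.00252527, -0.00030529,  0.00043028,
        0.00098652]), 'joint_torque': array([-1.66808757e-03, -5.84766018e+01,  2.94106990e+01,  6.95441186e+00,
       -3.22839740e-03, -2.19696389e-06]), 'tcp_pos': array([0.15236542, 0.65712735, 0.23045559]), 'tcp_rot': array([ 9.93515438e-01, -1.13694720e-01, -6.23900650e-06,  7.65164830e-04]), 'ft_force': array([-0.35962082, -0.65369603,  0.22676083]), 'torque': array([0.01452431, 0.02201697, 0.00314039]), 'finger_force': 0.0, 'width': 1.0026642675586634}
```

View pics/scene0.png

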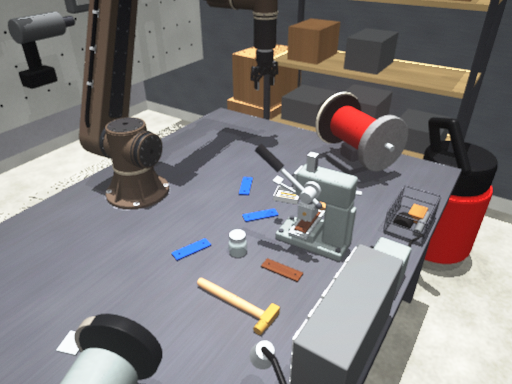

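View pics/top0.png

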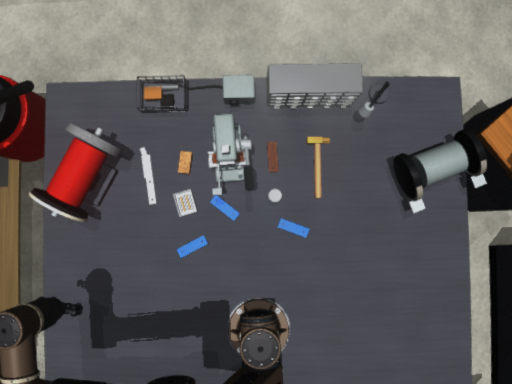

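The top view shows the press at about (227,150), its black grip at (249,182) and the thumb pad at (217,191). The mate slab is at (272,156), the jar at (275,196), and the blue look-alikes at (225,208), (293,228) and (192,246). In the scene view the grip is at (268,157) and the press head at (325,190). Next I'll measure the press with the depth data.

```bash
python3 - <<'E'
from h import *
import pickle
g=pickle.load(open('g.pkl','rb'))
P=world(g['top']);px=g['top']['pixels'].astype(int)
hsv=cv2.cvtColor(g['top']['pixels'],cv2.COLOR_RGB2HSV)
# head top
sub=np.zeros(P.shape[:2],bool);sub[100:205,195:262]=1
Z=P[...,2]
m=sub&(Z>.24)&(Z<.27)
Q=P[m];print('head n',len(Q),np.median(Q,0))
print(cv2.minAreaRect((Q[:,:2]*1000).astype(np.float32)))
# dark grip
m=sub&(px.max(-1)<45)&(Z>.2);Q=P[m];print('grip top',len(Q),Q.mean(0),Q.min(0),Q.max(0))
d=Q[:,:2]-Q[:,:2].mean(0);v=np.linalg.svd(d)[2][0];print('dir',v,np.degrees(np.arctan2(v[1],v[0])))
# pad
m=np.zeros_like(sub);m[184:197,208:224]=1;m&=(Z>.12)&(Z<.2);Q=P[m];print('pad',len(Q),Q.mean(0),Q.min(0),Q.max(0))
print(cv2.minAreaRect((Q[:,:2]*1000).astype(np.float32)))
# foot
m=sub&(Z>.018)&(Z<.036);Q=P[m];print('foot',len(Q),cv2.minAreaRect((Q[:,:2]*1000).astype(np.float32)))
for n in g:
  c=g[n]['pixels'][(95,130)[n=='scene']:(215,270)[n=='scene'],(190,240)[n=='scene']:(290,380)[n=='scene']]
  c=cv2.resize(c,None,fx=4,fy=4,interpolation=2);cv2.imwrite(f'pics/{n}c.png',c[...,::-1])
# scene cam
P=world(g['scene']);px=g['scene']['pixels'].astype(int)
m=np.zeros(P.shape[:2],bool);m[140:180,250:292]=1;m&=(px.max(-1)<50)&(P[...,2]>.2)&(P[...,0]<.9);Q=P[m];print('grip scene',len(Q),Q.mean(0),Q.min(0),Q.max(0))
E
cd pics; python3 -c "
import cv2,numpy as np
a=cv2.imread('topc.png');b=cv2.imread('scenec.png');print(a.shape,b.shape)
H=max(a.shape[0],b.shape[0]);p=lambda i:cv2.copyMakeBorder(i,0,H-i.shape[0],0,0,0)
c=np.hstack([p(a),p(b)]);s=800/c.shape[1];cv2.imwrite('crop.png',cv2.resize(c,None,fx=s,fy=s))"
```

```text
head n 986 [0.70196895 0.10176603 0.2536643 ]
((698.9818725585938, 87.30596923828125), (181.31065368652344, 114.17897033691406), 5.601801872253418)
grip top 74 [0.55371171 0.03116848 0.3157431 ] [0.52242255 0.01529584 0.28490133] [0.59840724 0.03775352 0.33573875]
dir [-0.9901274  -0.14017033] -171.94229723449808
pad 70 [0.52951311 0.13830786 0.15758472] [0.51389031 0.12484246 0.14014671] [0.55436962 0.15397714 0.16877942]
((534.13330078125, 139.67669677734375), (40.0023307800293, 29.3680477142334), 1.2774872779846191)
foot 423 ((692.596923828125, 100.4039077758789), (146.42530822753906, 414.1864013671875), 81.68203735351562)
grip scene 89 [0.56312256 0.01470278 0.30294633] [0.5305344  0.00911207 0.27468429] [0.60039384 0.01965842 0.3270785 ]
(480, 400, 3) (560, 560, 3)
```

View pics/crop.png

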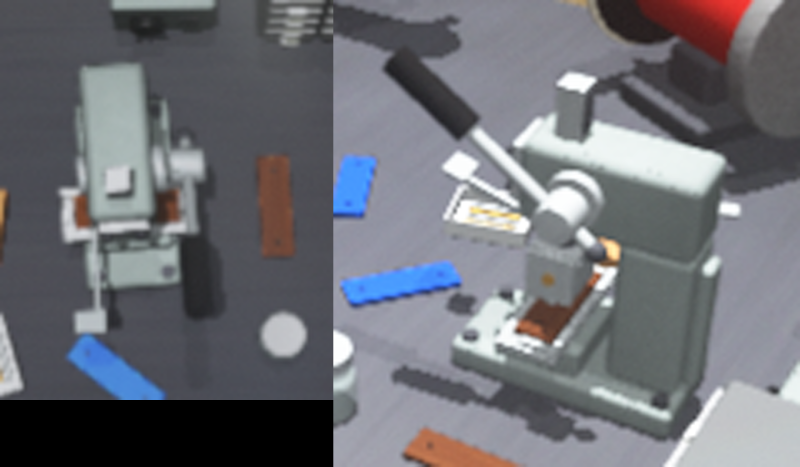

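The crop confirms the real parts: the black grip, left in the top view at (198,275), and the steel pad at (90,322). The red-brown slab sits in the nest, and the blue slabs are only look-alikes. Next I'll fit the yaw and origin.

Run:
```python
from h import *
import pickle
g=pickle.load(open('g.pkl','rb'))
P=world(g['top']);Z=P[...,2]
sub=np.zeros(P.shape[:2],bool);sub[100:205,195:262]=1
m=(sub&(Z>.249)&(Z<.259)).astype(np.uint8)
k,l,st,c=cv2.connectedComponentsWithStats(m);i=1+st[1:,4].argmax();Q=P[l==i]
print(st[i],cv2.minAreaRect((Q[:,:2]*1000).astype(np.float32)))
# left/right edges per row
rows=[]
for r in range(100,165):
    q=P[r][(l[r]==i)]
    if len(q)>12: rows.append((q[:,0].mean(),q[:,1].max(),q[:,1].min()))
R=np.array(rows);
for c in(1,2):
    p=np.polyfit(R[3:-3,0],R[3:-3,c],1);print('edge slope deg',np.degrees(np.arctan(p[0])),'y at .65',np.polyval(p,.65))
print('x range',R[:,0].min(),R[:,0].max())
m=sub&(Z>.265)&(P[...,1]>.07)&(P[...,1]<.14);Q=P[m];print('ram top',len(Q),Q.mean(0),Q.min(0),Q.max(0))
# hub & grip per row
Pm=g['top']['pixels'].astype(int).max(-1)
for r in range(170,192,2):
    q=P[r,236:262][(Pm[r,236:262]<45)&(Z[r,236:262]>.2)]
    if len(q): print(r,q.mean(0).round(4),len(q))
```

```text
[214 114  23  48 710] ((704.8817138671875, 104.2667236328125), (165.49777221679688, 68.7302017211914), 3.197456121444702)
edge slope deg 3.2536137401724026 y at .65 0.13237631221839763
edge slope deg 3.5620007624694145 y at .65 0.06951650280587623
x range 0.6271719306328143 0.782661859788154
ram top 76 [0.65886658 0.10077865 0.2991262 ] [0.63966914 0.08857058 0.26502403] [0.7590679  0.11738657 0.31112047]
170 [0.5876 0.0356 0.2944] 2
172 [0.5803 0.0324 0.3012] 4
174 [0.5735 0.0342 0.3028] 3
176 [0.5664 0.0359 0.3089] 2
178 [0.5596 0.0344 0.3114] 3
180 [0.5523 0.0321 0.3209] 4
182 [0.5455 0.0292 0.3232] 3
184 [0.5386 0.0331 0.3299] 2
186 [0.532  0.0292 0.3321] 4
188 [0.5258 0.0266 0.3277] 5
```

Request:
send_rows --commands '[0,0,-5.5,0,0,-25,0,0,0,-5.5,0,0,-25,0,0,0,-5.5,0,0,0,0,0,0,0,25,38,0,0,0,0,0,25,38,0,0,0,0,0,25,38,0,0,0,0,0,25,38,0,0,0,0,0,25,38,0,0]'

```text
t: 0.9
tcp_pos: [0.2893, 0.4736, 0.281]
tcp_rot: [1.0, 0.03, -0.0, 0.0]
ft_force: [1.1, 0.1, 0.8]
width: 0.003
finger_force: 0.0
```

Request:
send_rows --commands '[0,0,0,25,38,0,0,0,0,0,25,38,0,0,0,0,0,25,38,0,0,0,0,0,25,38,0,0,0,0,0,25,38,0,0,0,0,0,25,38,0,0,0,0,0,25,38,0,0,0,0,0,0,0,0,0]'

```text
t: 1.7
tcp_pos: [0.4812, 0.2165, 0.2809]
tcp_rot: [1.0, 0.028, -0.0, 0.001]
ft_force: [-0.5, 0.6, 0.9]
width: -0.003
finger_force: 0.0
```

Request:
send_rows --commands '[0,0,0,16,26,0,0,0,0,0,16,26,0,0,0,0,0,17,27,0,0,0,0,0,0,0,40,0,0,0,0,0,0,40,0,0,0,0,0,0,0,0,0,0,0,0,0,0,0]'

```text
t: 2.4
tcp_pos: [0.533, 0.1445, 0.2018]
tcp_rot: [1.0, 0.03, -0.0, 0.001]
ft_force: [0.4, -0.2, 0.9]
width: 0.0
finger_force: 0.0
```

Run:
```python
from h import *
g=grab()
s=manip.sense();print(s['tcp_pos'],s['ft_force'])
a=g['top']['pixels'][95:215,190:290];b=g['scene']['pixels'][130:270,240:380]
b=cv2.resize(b,(480,480),interpolation=2);a=cv2.resize(a,(400,480),interpolation=2);c=np.hstack([a,b])
cv2.imwrite('pics/p2.png',cv2.resize(c,None,fx=.9,fy=.9)[...,::-1])
```

```text
[0.53410058 0.1453508  0.20355963] [0.69169932 0.32016284 0.08390367]
```

View pics/p2.png

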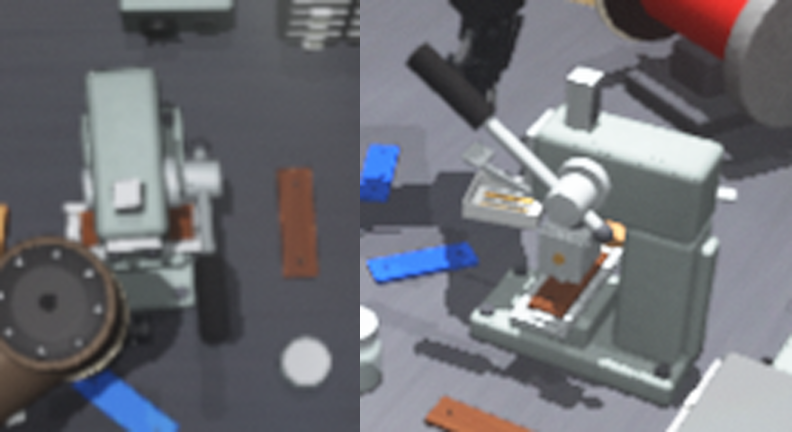

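The view confirms the wrist clears the grip, and the fingertips, at about (490,80) in the right-hand crop, are above the pad at about (478,155). I'll push the lever down.

Request:
send_rows --commands '[0,0,0,0,4,14,0,0,0,0,0,0,14,0,0,0,0,0,0,12,0,0,0,0,0,0,12,0,0,0,0,0,0,12,0,0,0,0,0,0,12,0,0,0,0,0,0,0,0]'

```text
t: 3.2
tcp_pos: [0.533, 0.1406, 0.124]
tcp_rot: [1.0, 0.03, -0.001, 0.0]
ft_force: [-3.6, 2.0, 5.1]
width: -0.002
finger_force: 2.4
```

Request:
send_rows --commands '[0,0,0,0,0,10,0,0,0,0,0,0,10,0,0,0,0,0,0,8,0,0,0,0,0,0,4,0,0,0,0,0,0,3,0,0,0,0,0,0,0,0]'

```text
t: 3.8
tcp_pos: [0.5355, 0.1411, 0.0914]
tcp_rot: [1.0, 0.031, 0.002, -0.0]
ft_force: [2.2, -1.2, 7.0]
width: 0.001
finger_force: 3.2
```

Request:
send_rows --commands '[0,0,0,0,0,3,0,0,0,0,0,0,2,0,0,0,0,0,0,0,0]'

```text
t: 4.1
tcp_pos: [0.5361, 0.1412, 0.0879]
tcp_rot: [1.0, 0.031, 0.003, -0.0]
ft_force: [0.4, -2.4, 16.6]
width: 0.0
finger_force: 7.5
```

The force jumped at z = 0.088, which is where I predicted the stop. I'll hold briefly, then lift clear.

Request:
send_rows --commands '[0,0,0,0,0,1,0,0,0,0,0,0,0,0,0,0,0,0,0,0,0]'

```text
t: 4.4
tcp_pos: [0.5362, 0.1412, 0.0876]
tcp_rot: [1.0, 0.031, 0.003, -0.001]
ft_force: [-1.5, -1.9, 20.9]
width: -0.003
finger_force: 10.0
```

Run:
```python
from h import *
g=grab()
s=manip.sense();print(s['tcp_pos'],s['ft_force'])
b=g['scene']['pixels'][130:270,240:380]
cv2.imwrite('pics/p3.png',cv2.resize(b,(560,560),interpolation=2)[...,::-1])
```

```text
[0.53615191 0.14125563 0.08755623] [-1.3770799  -2.78661756 20.74880214]
```

View pics/p3.png

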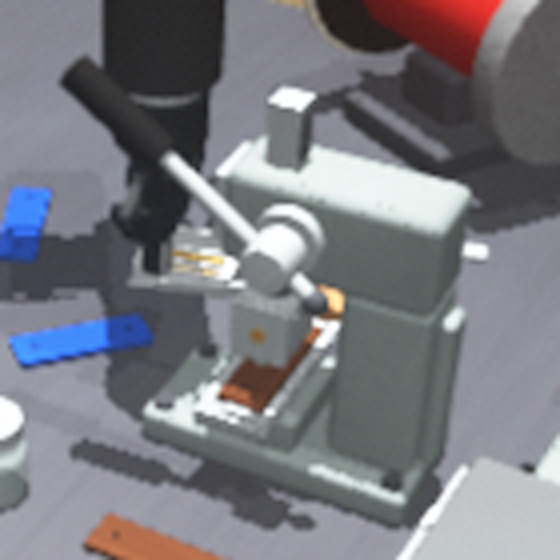

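The lever is fully down under the fingertips at about (155,260), and the handle is still at rest. I'll lift off.

Request:
send_rows --commands '[0,0,0,0,0,-20,0,0,0,0,0,0,-40,0,0,0,0,0,0,-40,0,0,0,0,0,0,-45,0,0,0,0,0,0,-45,0,0,0,0,0,0,-45,0,0,0,0,0,0,-45,0,0,0,0,0,0,0,0]'

```text
t: 5.3
tcp_pos: [0.5357, 0.1409, 0.3715]
tcp_rot: [1.0, 0.03, 0.005, -0.002]
ft_force: [0.4, -0.9, 0.0]
width: -0.002
finger_force: 0.0
```

Run:
```python
from h import *
g=grab()
P=world(g['top']);Z=P[...,2]
m=np.zeros(Z.shape,bool);m[184:197,208:224]=1;m&=(Z>.12)&(Z<.2);Q=P[m];print('pad top',len(Q),Q.mean(0) if len(Q) else '')
P=world(g['scene']);px=g['scene']['pixels'].astype(int)
m=np.zeros(P.shape[:2],bool);m[165:182,270:282]=1;m&=(px.min(-1)>150)&(P[...,2]>.12)&(P[...,2]<.2);Q=P[m];print('pad scene',len(Q),Q.mean(0) if len(Q) else '')
```

```text
pad top 6 [0.51937136 0.12746993 0.16055821]
pad scene 38 [0.52928677 0.14212935 0.15677358]
```

The lever has sprung back; its pad is at z = 0.157. Next I'll go above the grip.

Request:
send_rows --commands '[0,0,0,7,29,-2,0,0,0,0,7,29,-2,0,0,0,0,7,29,0,0,0,0,0,6,29,0,0,0,0,0,0,0,15,0,0,0,0,0,0,0,0]'

```text
t: 6.0
tcp_pos: [0.566, 0.0254, 0.3498]
tcp_rot: [1.0, 0.029, -0.003, 0.0]
ft_force: [0.8, -0.6, 0.1]
width: 0.003
finger_force: 0.0
```

Run:
```python
from h import *
g=grab()
s=manip.sense();print(s['tcp_pos'],s['ft_force'])
b=g['scene']['pixels'][110:270,220:380]
cv2.imwrite('pics/p4.png',cv2.resize(b,(560,560),interpolation=2)[...,::-1])
```

```text
[0.56677539 0.02625356 0.35221333] [ 0.33513782 -0.08306329  0.20082964]
```

View pics/p4.png

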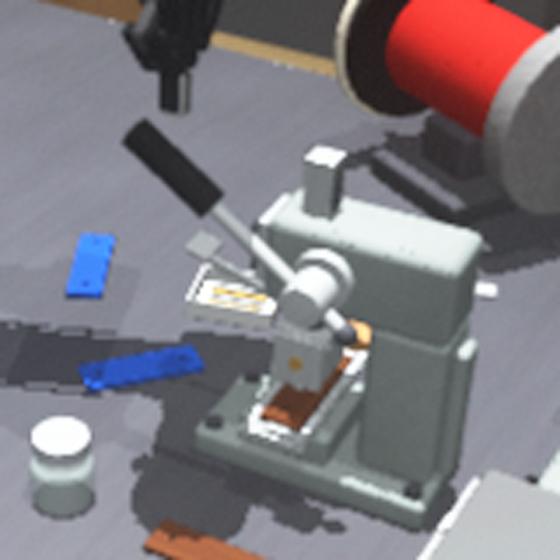

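The fingertips, at (175,110) in the crop, are about 35 mm above the grip's centre at (175,160), and the lever is at rest at (205,245). I'll descend along the grip's arc.

Request:
send_rows --commands '[0,0,0,1,0,15,0,0,0,0,0,0,13,0,0,0,0,0,0,6,0,0,0,0,-1,0,6,0,0,0,0,0,0,0,0]'

```text
t: 6.6
tcp_pos: [0.5681, 0.0267, 0.3142]
tcp_rot: [1.0, 0.031, 0.001, 0.0]
ft_force: [2.4, 0.4, 5.6]
width: 0.001
finger_force: 2.9
```

Request:
send_rows --commands '[0,0,0,-5,0,8,0,0,0,0,-5,0,8,0,0,0,0,-5,0,8,0,0,0,0,-4,0,8,0,0,0,0,-3,0,6,0,0,0,0,0,0,0,0]'

```text
t: 7.2
tcp_pos: [0.5468, 0.0254, 0.277]
tcp_rot: [1.0, 0.031, 0.002, -0.0]
ft_force: [3.0, -0.4, 7.6]
width: -0.002
finger_force: 4.0
```

Request:
send_rows --commands '[0,0,0,-3,0,8,0,0,0,0,-3,0,8,0,0,0,0,-3,0,8,0,0,0,0,-2,0,6,0,0,0,0,-1,0,5,0,0,0,0,0,0,0,0]'

```text
t: 7.8
tcp_pos: [0.5371, 0.0249, 0.2437]
tcp_rot: [1.0, 0.031, 0.005, -0.0]
ft_force: [5.5, -0.5, 13.0]
width: -0.0
finger_force: 6.7
```

Request:
send_rows --commands '[0,0,0,-1,0,5,0,0,0,0,-1,0,5,0,0,0,0,0,0,4,0,0,0,0,0,0,2,0,0,0,0,0,0,0,0]'

```text
t: 8.3
tcp_pos: [0.5354, 0.0248, 0.2291]
tcp_rot: [0.999, 0.031, 0.005, -0.0]
ft_force: [2.3, -0.3, 21.0]
width: 0.003
finger_force: 10.3
```

Run:
```python
from h import *
g=grab()
s=manip.sense();print(s['tcp_pos'],s['ft_force'])
P=world(g['scene']);px=g['scene']['pixels'].astype(int)
m=np.zeros(P.shape[:2],bool);m[140:215,245:300]=1
m&=(px.max(-1)<60)&(P[...,2]>.19)&(P[...,2]<.25)&(P[...,1]<.022)&(P[...,1]>-.01)&(P[...,0]<.6)
Q=P[m];print(len(Q),Q.min(0),Q.max(0))
if len(Q)>5:
    for lo in np.arange(.48,.6,.015):
        q=Q[(Q[:,0]>=lo)&(Q[:,0]<lo+.015)]
        if len(q):print(lo.round(3),len(q),q[:,2].min().round(4),q[:,2].max().round(4),q[:,2].mean().round(4))
b=g['scene']['pixels'][130:270,240:380]
cv2.imwrite('pics/p5.png',cv2.resize(b,(560,560),interpolation=2)[...,::-1])
```

```text
[0.53542248 0.02476572 0.22930922] [ 1.61379898  1.33366465 20.75517191]
174 [0.49959688 0.00709669 0.20787176] [0.58380212 0.02196146 0.24996778]
0.495 20 0.2122 0.2267 0.2201
0.51 32 0.2116 0.228 0.2201
0.525 36 0.2088 0.25 0.2256
0.54 34 0.2093 0.2496 0.2241
0.555 22 0.2094 0.2259 0.2187
0.57 30 0.2079 0.2278 0.2183
```

View pics/p5.png

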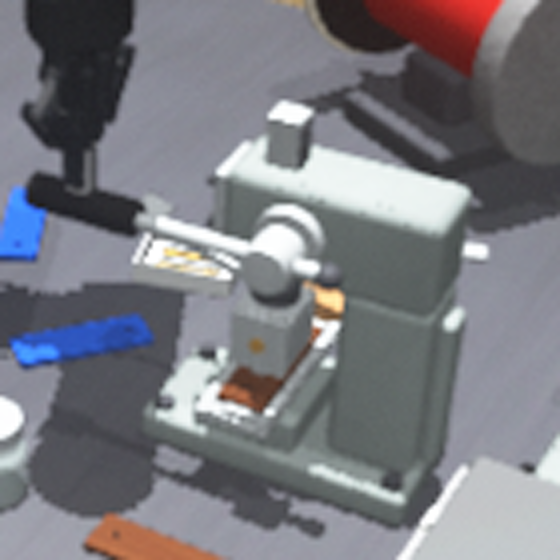

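The grip now lies level: its depth slope is about 0.02 rad, and the fingers push with 21 N at z = 0.229. I'll nudge it 1 mm lower and let the stamp dwell.

Request:
send_rows --commands '[0,0,0,0,0,1,0,0,0,0,0,0,0,0,0,0,0,0,0,0,0,0,0,0,0,0,0,0,0,0,0,0,0,0,0,0,0,0,0,0,0,0,0,0,0,0,0,0,0,0,0,0,0,0,0,0]'

```text
t: 9.2
tcp_pos: [0.5354, 0.0248, 0.2284]
tcp_rot: [0.999, 0.031, 0.005, -0.0]
ft_force: [1.9, -0.4, 20.9]
width: 0.0
finger_force: 10.5
```

```bash
python3 -c "
from station import manip
s=manip.sense();print(s['tcp_pos'],s['ft_force'])
print(manip.job_done())"
```

```text
[0.53537801 0.02475612 0.22844255] [ 1.93565985 -0.40002377 20.89662144]
the job is handed in; nothing more can be done
None
```

The thumb lever was pushed to its stop and sprang back, then the press handle was brought level and is still held there with about 21 N; the job is handed in, but the hand-in reported no verdict.

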